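# Load the calibration fixture and hold its contact arm closed

## Robot

A 6-joint arm with a two-finger parallel gripper is mounted at the origin on the work surface. World frame = base frame: x ahead of the robot, y to its left, z up, the work surface at z = 0. Lengths are in m, angles in rad, forces in N, time in s.
With the tool pointing down it reaches from about 0.35 to 0.975 m from the base axis. Payload 4.9 kg.
Tool frame: the origin (TCP) lies between the finger pads; the fingertips stand 19 mm ahead of it and the grasp point (between the pads) is the TCP; z points along the fingers, y is the line along which they close (so a half turn about z gives the same grasp; the last joint's range is limited). The gripper opens to 85 mm and grips with 20 to 120 N. Pads are 22 mm wide; open, the fingers measure 114 mm over their backs; the gripper's body (76 mm by 85 mm) begins 54 mm behind the grasp point. The pads swing forward as they close: fully open they stand 13 mm farther back than shut.
Start: joints at [-1.447, 0.053, 1.613, -0, 1.476, -0.119], TCP at [0.15, -0.607, 0.25] pointing down, gripper open.
Joint ranges: [-3.01, 3.01], [-1.01, 2.22], [0.06, 2.58], [-1.02, 4.17], [0.09, 2.62], [-3.14, 3.14]. Speed limits (rad/s): [2.57, 2.57, 3.14, 3.14, 3.14, 3.14].

## Interface

Orientations are given as a rotation vector (axis times angle).
In Python, from station import ctrl gives the robot as it stands. The module is installed in compiled form; this text tells all that it offers.
- The arm moves only by the tool servo_tool, never from a script. Its argument "increments" is a list that holds one entry, the list of rows, each a list of 5 numbers: the finger opening in cm, from 0 to 8.54, then the shift along the tool's x, y, z in cm, then the turn about the tool's z in degrees. A call has 1 to 5 rows; each row is the pose to reach, as a shift and turn from the pose commanded when the call began, along the tool's axes at that moment; what a row does not reach only later rows make up. A row lasts 1/10 s, in which the tool goes at most 50 mm and 8.59 degrees, less where a joint would pass 70% of its speed; a pose out of reach is approached as far as the arm can. A call with a gripper value outside its range is refused whole. The fingers move at their own pace and stop on an object; "newtons" is the grip in N (left out, the last holds). Time passes only in rows, so rows that repeat a pose let the fingers close. It gives the time, the measured TCP pose, the force, the opening and the grip force at its end, in the units of the state.
- ctrl.get_obs(): the state, without advancing time (a new reading comes with each control period).
- ctrl.get_image(name): name is "scene" or "top"; returns a dict with "img" (480x640x3 uint8, red, green, blue), "fx", "fy", "cx", "cy" (pixels), "k1" (the pictures are not rectified: a ray, as slopes to the right and down, at radius r is drawn at 1 + k1 r^2 times it, then the intrinsics apply), "rvec" (rotation vector, rad) and "tvec" (3), from world to camera coordinates, as OpenCV has them. Camera axes: x right, y down, z forward; pixel columns grow to the right and rows downward; lengths in m; the calibration is good to about 2 mm. A picture is of the moment at which its call begins. There is no depth.
- ctrl.finish_job(): hands the job in; it is judged then, once.
The state is a dict: "t": time; "q": joint angles; "dq": joint speeds; "effort": joint torques, N m; "tool_pos": TCP position; "tool_rot": TCP orientation; "contact_force": force on the tool from outside, world axes, zero at the start; "wrist_torque": the same for the moment, N m; "opening": finger opening in m; "grip_force": force on a finger pad.
Only numpy, scipy, OpenCV 4.12 (cv2) and the standard library are available. Lean on these libraries where they do the work, as an engineer would, in place of code of your own. Each camera call takes 0.05 s, during which the arm holds its last target. There are 200 camera calls.

## Task

Get the calibration fixture ready for a sweep: stand the slim round steel standard fully down in the round nest and the square one fully down in the square nest, in either order, and let go of them. Only then push the fixture's sprung contact arm back towards the nests by its upright post, past the ratchet click and on to nearly its end stop, and finish while still holding it there, because it springs back if let go. Leave the large round standard and everything else on the bench where it is.

Things in the scene. Friction and masses are not known exactly. Their poses are not given: they have to be found in the camera images.
- round_std_center (a point): Slim round steel calibration standard, cylinder 30 mm in diameter (its top 6 mm tapers to 22 mm), 50 mm tall, about 0.16 kg; stands upright on its flat foot on the bench at the start. This point is its centre, half-way up (25 mm above its underside); z up along its axis.
- square_std_center (a point): Square steel calibration standard, 30 x 30 mm across the flats (sides along its x and y; the top 5 mm is stepped in to 22 mm square), 50 mm tall, about 0.18 kg; stands upright on its flat foot on the bench at the start. This point is its centre, half-way up (25 mm above its underside); z up along its axis.
- big_std_center (a point): Large round steel standard, not needed and fitting neither nest: 46 mm in diameter for the lower 30 mm, 34 mm above, 50 mm tall; stands upright on its flat foot on the bench at the start. This point is its centre, half-way up (25 mm above its underside); z up along its axis. Leave it alone.
- round_nest: White plastic nest block 64 x 64 x 22 mm, fixed on the fixture plate, with a round pocket 35 mm in diameter and 16 mm deep in the middle of its top. Origin at the centre of its underside (z 12 mm above the bench); pocket mouth 22 mm and pocket floor 6 mm above the origin; z up, axes parallel to the fixture's. Its place may be swapped with the square nest's.
- square_nest: The same block with a square pocket 35 x 35 mm, 16 mm deep, sides along its x and y. Origin, heights and axes as for the round nest.
- fixture: The fixture's aluminium base plate 200 (x) x 280 (y) x 12 mm, fixed on the bench; origin at the centre of its underside on the bench, z up. The two nests stand side by side in its +x half (110 mm between their centres along its y), the contact arm swings in its -x half, the sprung brass-nosed pawl slider sits near its +x, -y corner (works by itself, not to be handled).
- lever_post (a point): The upright round steel post at the free end of the grey contact arm, 20 mm in diameter, by which the arm is pushed: it stands clear from 34 mm (top of the arm's bar) to 80 mm above the bench. This point lies on its axis 58 mm above the bench and moves with the arm. Push it towards the nests (the fixture's +x); it moves in an arc about the pivot.
- lever_pivot (a point): The point on the contact arm's vertical pivot axis at the same height as lever_post (58 mm above the bench), 160 mm from it horizontally. The hub there is 28 mm in diameter, 40 mm high; the bar from hub to post is 20 mm wide, its top 34 mm above the bench.
- contact_arm (a joint): Angle of the contact arm in rad: 0 at rest, growing as the post is pushed towards the nests (clockwise from above), hard stop at 0.55; at 0.5 it lies along the fixture's y. The spring pushes the post back with 5 N at rest, 10.5 N at the stop; the pawl rides over its tooth from 0.18 to 0.43, adding 2 N, then giving 2 N back (the click); it does not keep the arm there. Compressed: over 0.46.
- wrench: Steel open-ended wrench 150 mm long lying on the bench; a bystander, to be left where it is.
- screwdriver: Black-handled screwdriver lying on the bench; a bystander, to be left where it is.
- mug: White mug, 80 mm across, 90 mm tall, origin under its centre; a bystander, to be left where it is.
- adapter: Small brass coaxial adapter standing on the bench, 24 mm across, 28 mm tall, origin under its centre; a bystander, to be left where it is.
- cap_dish: Grey round dish, 90 mm across, 22 mm high, origin under its centre; a bystander, to be left where it is.
- attenuator: Aluminium attenuator block 60 x 30 x 22 mm, origin under its centre; a bystander, to be left where it is.
Mind the look-alikes: they are no part of the job. What is shaped like the part that bears square_std_center but yellow is not meant. Leave any purple look-alike of the part that bears round_std_center alone.

How it is judged:
By the outcome, as a careful person would: the job done as asked, in the order asked, and still so for the second after the job is handed in, while the arm keeps its last pose, push and grip.
It also fails if it takes over 66 s, if anything falls off the work surface, if the arm or the gripper's body presses on something with over 40 N, if the wrist force passes 120 N, or if a joint passes its speed limit or range.

## Working session

There is one attempt and no reset: what is moved stays moved. The work goes in short steps, Python scripts to look and compute and a tool call to move; the robot and the scene stay as the last step left them, time stands still between calls to the robot, and variables do not carry over. Pictures are saved under pics/ and viewed, at most 11 in all, crops included, and the job is handed in when it is done.

Besides the shell and the picture viewer there is one more tool, called after "Request:" by a JSON object that holds its "api" and its "payload". servo_tool: Moves the arm, as the interface text tells. Its arguments: {"type":"object","properties":{"increments":{"type":"array"},"newtons":{"type":"number"}},"required":["increments"]}

```bash
mkdir -p pics; cat > h.py <<'E'
import numpy as np,cv2
from station import ctrl
def cam(n):
    d=ctrl.get_image(n); d['R']=cv2.Rodrigues(np.array(d['rvec'],float))[0]; d['t']=np.array(d['tvec'],float).reshape(3); return d
def ray(d,u,v):
    K=np.array([[d['fx'],0,d['cx']],[0,d['fy'],d['cy']],[0,0,1.]])
    p=cv2.undistortPoints(np.array([[[u,v]]],float),K,np.array([d['k1'],0,0,0,0.]))[0,0]
    r=d['R'].T@np.array([p[0],p[1],1]); return -d['R'].T@d['t'],r
def onz(d,u,v,z):
    c,r=ray(d,u,v); return c+r*(z-c[2])/r[2]
def proj(d,P):
    K=np.array([[d['fx'],0,d['cx']],[0,d['fy'],d['cy']],[0,0,1.]])
    return cv2.projectPoints(np.array(P,float).reshape(-1,1,3),np.array(d['rvec'],float),d['t'],K,np.array([d['k1'],0,0,0,0.]))[0][:,0]
def save(d,n): cv2.imwrite('pics/'+n,d['img'][:,:,::-1])
E
python3 - <<'E'
from h import *
for n in('scene','top'):
    d=cam(n); save(d,n+'0.png'); print(n,-d['R'].T@d['t'],d['R'][2],d['fx'],d['k1'])
    np.save(n+'0.npy',d,allow_pickle=True)
print(ctrl.get_obs())
E
```

```text
scene [1.43321379 0.16911135 0.80021989] [-0.77406665 -0.16652699 -0.6108106 ] 518.5449984047536 -0.0040168607765429885
top [0.39405516 0.0145434  1.48629978] [ 9.84734879e-02 -6.65823979e-04 -9.95139452e-01] 532.938511675599 -0.03550258653807982
{'t': 0.1, 'q': array([-1.44697528e+00,  5.33069194e-02,  1.61417407e+00, -1.10784058e-05,
        1.47598357e+00, -1.18991094e-01]), 'dq': array([-0.00083809, -0.00129554, -0.00320463, -0.00049098, -0.00112128,
        0.00047652]), 'effort': array([ 1.37219122e-04, -3.94906676e+01, -3.71362710e+01, -1.06962116e-04,
        3.93992013e-03, -6.25067955e-06]), 'tool_pos': array([ 0.15020766, -0.60613414,  0.24916557]), 'tool_rot': array([-3.11661014e+00, -3.80247108e-01,  2.44085507e-05]), 'contact_force': array([ 0.21815352,  1.26965801, -0.54877284]), 'wrist_torque': array([-0.00014382,  0.04332691,  0.05472617]), 'grip_force': 0.0, 'opening': 0.08548238761477651}
```

View pics/scene0.png

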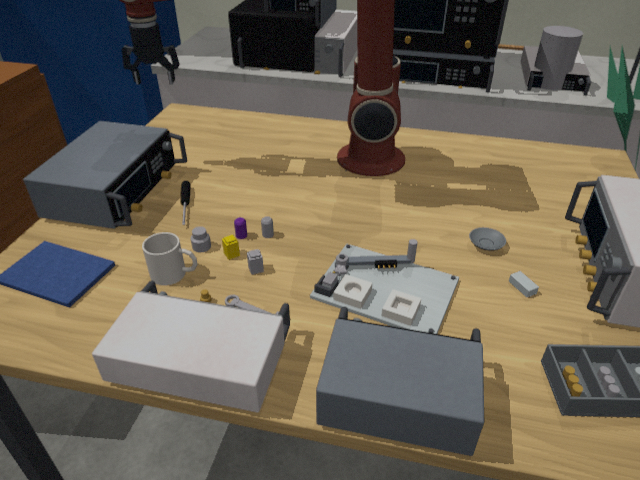

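View pics/top0.png

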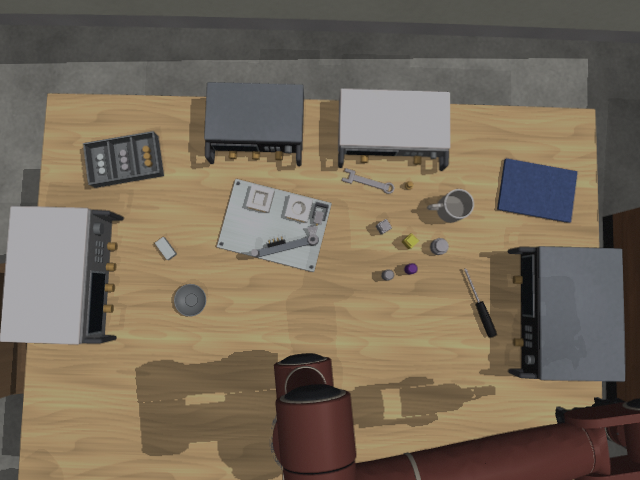

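The scene view shows these candidates:
- Round standards: grey slim at scene (267,227) / top (388,275), purple at (241,228) / (411,268), and large grey at (201,239) / (439,246). The slim grey one fits, because it is steel and narrower than the large one.
- Square standards: grey at (256,262) / (384,227) and yellow at (231,247) / (410,241). The grey one fits.

The nests are at top (258,199), which looks square, and (296,208), which looks round. The post is near (253,253). I'll confirm this in an enlarged crop.

```bash
python3 - <<'E'
from h import *
d=np.load('top0.npy',allow_pickle=True).item(); s=np.load('scene0.npy',allow_pickle=True).item()
a=cv2.resize(d['img'][172:297,210:460],None,fx=3.2,fy=3.2,interpolation=cv2.INTER_CUBIC)
b=cv2.resize(s['img'][210:310,180:320],None,fx=2,fy=2,interpolation=cv2.INTER_CUBIC)
c=cv2.resize(s['img'][230:335,305:465],None,fx=1.9,fy=1.9,interpolation=cv2.INTER_CUBIC)
o=np.zeros((600,800,3),np.uint8); o[:400]=a[:400,:800]; o[400:600,:280]=b; o[400:599,300:604]=c[:199]
cv2.imwrite('pics/crop1.png',o[:,:,::-1])
E
```

```text
(no output)
```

View pics/crop1.png

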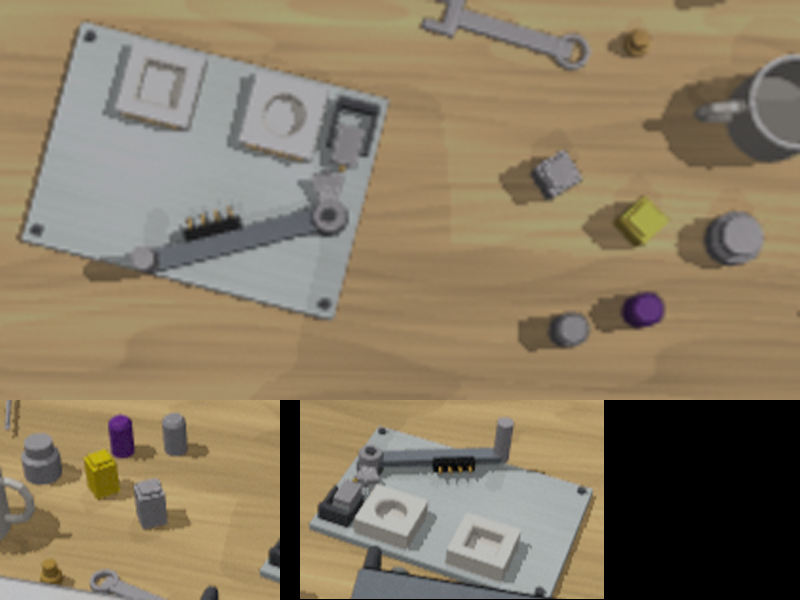

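Confirmed: grey slim round at top (388,275), grey square at (384,227), square nest on the left at (260,199) and round nest on the right at (298,208). Purple and yellow are the decoys. Next I'll measure.

```bash
python3 - <<'E'
from h import *
d=np.load('top0.npy',allow_pickle=True).item(); s=np.load('scene0.npy',allow_pickle=True).item()
def blob(d,u,v,m,w=22):
    n,l,st,c=cv2.connectedComponentsWithStats(m.astype(np.uint8)); 
    sub=l[v-4:v+5,u-4:u+5]; k=np.bincount(sub[sub>0]).argmax(); return (l==k).astype(np.uint8),st[k],c[k]
def sat(d):
    h=cv2.cvtColor(d['img'],cv2.COLOR_RGB2HSV); return h[:,:,0],h[:,:,1],h[:,:,2]
for d_,pts in((d,{'round':(388,275),'square':(384,227)}),(s,{'round':(267,228),'square':(256,262)})):
    H,S,V=sat(d_)
    for k,(u,v) in pts.items():
        m,st,c=blob(d_,u,v,(S<60))
        r=cv2.minAreaRect(cv2.findNonZero(m)); print(k,st,c,onz(d_,*c,.025),r)
H,S,V=sat(d)
for n,(cu,cv) in {'corA':(83,22),'corB':(387,98),'corC':(334,318),'corD':(22,240)}.items():
    print(n,onz(d,cu/3.2+209.7,cv/3.2+171.7,.012))
print('px',d['img'][185,235],d['img'][199,275],d['img'][188,258],d['img'][250,285])
cor={n:onz(d,cu/3.2+209.7,cv/3.2+171.7,.012)[:2] for n,(cu,cv) in {'A':(83,22),'B':(387,98),'C':(334,318),'D':(22,240)}.items()}
c=sum(cor.values())/4; ey=(cor['A']-cor['B'])+(cor['D']-cor['C']); ex=(cor['A']-cor['D'])+(cor['B']-cor['C'])
print('c',c,'len',np.linalg.norm(ey)/2,np.linalg.norm(ex)/2,'yaw',np.degrees(np.arctan2(-ey[0],ey[1])),np.degrees(np.arctan2(ex[1],ex[0])))
# white nests: bright low-sat
for thr in(185,200,215):
    m=(V>thr)&(S<25); n,l,st,cc=cv2.connectedComponentsWithStats(m.astype(np.uint8))
    for k in range(1,n):
        x,y,w,h,a=st[k]
        if 230<x<340 and 170<y<270 and a>60: print(thr,st[k],cc[k],onz(d,*cc[k],.034)[:2])
for n,(cu,cv),z in(('sqpocket',(160,85),.034),('rdpocket',(284,115),.034),('post',(144,258),.080),('hub',(329,215),.04)):
    print(n,onz(d,cu/3.2+209.7,cv/3.2+171.7,z))
E
```

```text
round [381 270  13  11 109] [387.37614679 274.59633028] [ 0.44575331 -0.19487589  0.025     ] ((387.0, 275.0), (10.0, 12.0), 90.0)
square [376 219  16  15 154] [383.25974026 226.23376623] [ 0.5789294  -0.18154663  0.025     ] ((383.15380859375, 226.23074340820312), (11.648704528808594, 13.312806129455566), 56.3099365234375)
round [261 216  13  22 222] [266.85585586 226.94144144] [ 0.44889573 -0.19576225  0.025     ] ((266.8205871582031, 226.66761779785156), (21.09153938293457, 11.197689056396484), 85.60128784179688)
square [247 249  17  26 328] [254.81707317 261.18292683] [ 0.58112991 -0.18233821  0.025     ] ((254.8235626220703, 261.2940979003906), (23.768491744995117, 15.037208557128906), 75.96376037597656)
corA [0.70377494 0.23394714 0.012     ]
corB [ 0.64376738 -0.03485602  0.012     ]
corC [0.45027462 0.00615267 0.012     ]
corD [0.51012569 0.27870235 0.012     ]
px [158 162 162] [157 163 163] [167 167 169] [100 103 105]
c [0.57698566 0.12098654] len 0.27723139571022337 0.19826395170063038 yaw -12.484220940383755 -12.491053163064523
sqpocket [0.64579593 0.16185453 0.034     ]
rdpocket [0.62268967 0.05415079 0.034     ]
post [0.49273986 0.16491012 0.08      ]
hub [0.53674118 0.01300936 0.04      ]
```

```bash
cat >> h.py <<'E'
def rel(x,y,z,yaw):
    o=ctrl.get_obs(); R=cv2.Rodrigues(np.array(o['tool_rot']))[0]; s=R.T@(np.array([x,y,z])-o['tool_pos'])*100
    cy=np.degrees(np.arctan2(R[1,0],R[0,0])); t=-((yaw-cy+180)%360-180)
    print('t %.1f shift cm'%o['t'],s.round(2),'turn',round(t,1),'yaw',round(cy,1),'open',round(o['opening'],4)); return s
E
python3 - <<'E'
from h import *
d=np.load('top0.npy',allow_pickle=True).item()
# resample around square at z=.047 : grid 0.5mm
g=cv2.cvtColor(d['img'],cv2.COLOR_RGB2GRAY)
xs=np.arange(-.026,.026,.0005); X,Y=np.meshgrid(.580+xs,-.182+xs,indexing='ij')
P=np.stack([X,Y,np.full_like(X,.047)],-1).reshape(-1,3); p=proj(d,P).reshape(len(xs),len(xs),2).astype(np.float32)
w=cv2.GaussianBlur(cv2.remap(g,p[:,:,0],p[:,:,1],cv2.INTER_CUBIC),(0,0),2).astype(float)
gx,gy=np.gradient(w); m=np.hypot(gx,gy)*(X-.58)**0
for rmax in(.02,.026):
    k=np.hypot(X-.58,Y+.182)<rmax
    print(np.degrees(np.angle((m**2*np.exp(4j*np.arctan2(gy,gx)))[k].sum()))/4)
rel(.447,-.195,.15,77.5)
E
```

```text
30.530293484141716
30.643432996085693
t 0.1 shift cm [ 38.69 -32.75   9.99] turn -63.6 yaw 13.9 open 0.0855
```

Request:
{"api": "servo_tool", "payload": {"increments": [[[6,3.5,-3,0,-7],[6,7,-6,0,-15],[6,11,-9,1,-23],[6,14.5,-12,2,-31],[6,18,-15,3,-39]]], "newtons": 40}}

```text
t: 0.6
tool_pos: [0.2896, -0.4159, 0.2195]
tool_rot: [-2.808, -1.407, -0.0]
contact_force: [1.4, -0.7, -0.0]
opening: 0.0602
grip_force: 0.0
```

```bash
python3 -c "
from h import *
rel(.447,-.195,.15,77.5)"
```

```text
t 0.6 shift cm [27.11 -0.62  6.96] turn -24.3 yaw 53.2 open 0.0602
```

Request:
{"api": "servo_tool", "payload": {"increments": [[[5.5,4.5,-0.1,1,-6],[5.5,9,-0.2,2,-12],[5.5,13.5,-0.3,3.5,-18],[5.5,18,-0.5,5,-24.3],[5.5,22.5,-0.6,6,-24.3]]]}}

```text
t: 1.1
tool_pos: [0.4199, -0.2325, 0.1588]
tool_rot: [-2.452, -1.961, 0.001]
contact_force: [0.9, -0.3, 0.0]
opening: 0.0554
grip_force: 0.0
```

```bash
python3 -c "
from h import *
rel(.447,-.195,.1,77.5)"
```

```text
t 1.1 shift cm [4.25 1.83 5.88] turn -0.2 yaw 77.3 open 0.0554
```

Request:
{"api": "servo_tool", "payload": {"increments": [[[5.5,2,1,2,0],[5.5,4.3,1.8,4.5,0],[5.5,4.3,1.8,6,0],[5.5,4.3,1.8,6,0],[5.5,4.3,1.8,6,0]]]}}

```text
t: 1.6
tool_pos: [0.4465, -0.1974, 0.1004]
tool_rot: [-2.456, -1.959, 0.001]
contact_force: [-0.0, -0.8, -0.6]
opening: 0.0552
grip_force: 0.0
```

```bash
python3 -c "
from h import *
rel(.447,-.195,.038,77.5)
d=cam('scene'); o=d['img'][170:260,215:335]; cv2.imwrite('pics/s1.png',cv2.resize(o,None,fx=5,fy=5,interpolation=2)[:,:,::-1])"
```

```text
t 1.6 shift cm [ 0.24 -0.01  6.24] turn -0.3 yaw 77.2 open 0.0552
```

View pics/s1.png

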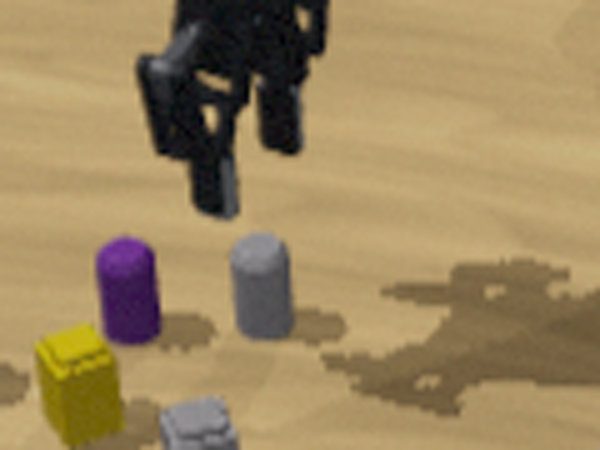

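The crop shows the fingers straddling above the grey standard (crop (262,285)), with purple well clear at (130,290). They look a few mm short along tool x, so I'll shift while descending.

Request:
{"api": "servo_tool", "payload": {"increments": [[[5.5,0.4,0,2,0],[5.5,0.4,0,4,0],[5.5,0.4,0,6.2,0],[5.5,0.4,0,6.2,0],[5.5,0.4,0,6.2,0]]]}}

```text
t: 2.15
tool_pos: [0.4481, -0.1938, 0.0394]
tool_rot: [2.455, 1.958, 0.001]
contact_force: [-0.5, 0.5, 0.4]
opening: 0.055
grip_force: 0.0
```

Request:
{"api": "servo_tool", "payload": {"increments": [[[2,0,0,0,0],[2,0,0,0,0],[2,0,0,0,0],[2,0,0,0,0],[2,0,0,0,0]]], "newtons": 40}}

```text
t: 2.65
tool_pos: [0.449, -0.1938, 0.0403]
tool_rot: [2.452, 1.958, 0.001]
contact_force: [-1.3, -0.4, 7.2]
opening: 0.0289
grip_force: 40.2
```

Request:
{"api": "servo_tool", "payload": {"increments": [[[2,0,0,0,0],[2,0,0,-2,0],[2,0,0,-5,0],[2,0,0,-9,0],[2,0,0,-9,0]]]}}

```text
t: 3.15
tool_pos: [0.4512, -0.1948, 0.1348]
tool_rot: [2.446, 1.953, 0.006]
contact_force: [1.3, -0.7, -0.8]
opening: 0.0283
grip_force: 40.0
```

```bash
python3 -c "
from h import *
rel(.6227,.0542,.13,77.5)
d=cam('scene'); print(proj(d,[ctrl.get_obs()['tool_pos']]))"
```

```text
t 3.1 shift cm [28.08 11.21  0.5 ] turn -0.3 yaw 77.2 open 0.0283
[[264.69227482 191.08927897]]
```

```bash
python3 -c "
from h import *
d=cam('scene'); o=d['img'][140:260,205:325]; cv2.imwrite('pics/s2.png',cv2.resize(o,None,fx=5,fy=5,interpolation=2)[:,:,::-1])"
```

```text
(no output)
```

View pics/s2.png

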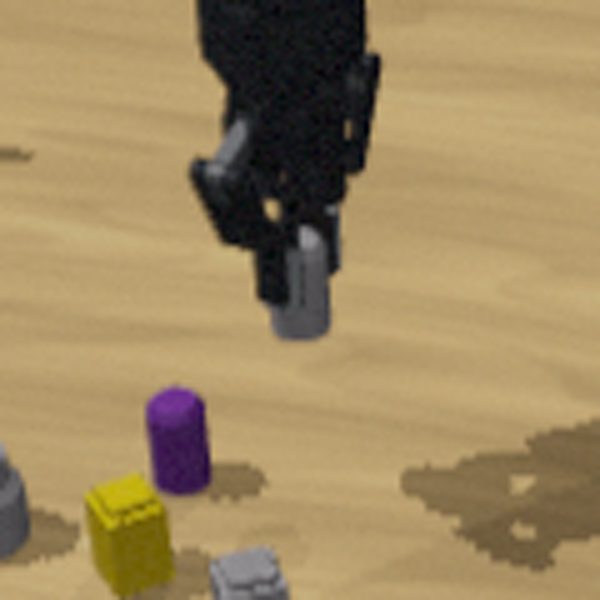

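The round standard is held upright at its upper half, with its base at crop (301,328). Purple, yellow and the square one are untouched. Moving to the round nest.

```bash
python3 -c "
from h import *
d=np.load('scene0.npy',allow_pickle=True).item(); print(onz(d,265.3,205.6,.096))
# nest pockets in the first scene picture (crop scale 1.9, offset 305,230; crop origin 300,400)
for n,(u,v) in {'rd':(391,511),'sq':(484,541)}.items(): print(n,onz(d,305+(u-300)/1.9,230+(v-400)/1.9,.034))
"
```

```text
[ 0.45789472 -0.19223719  0.096     ]
rd [0.62873663 0.05484202 0.034     ]
sq [0.65239567 0.16207319 0.034     ]
```

Request:
{"api": "servo_tool", "payload": {"increments": [[[2,4,1.5,0,0],[2,8,3,0,0],[2,12,5,0,0],[2,16.5,6.5,0,0],[2,21,8.4,0,0]]]}}

```text
t: 3.75
tool_pos: [0.5753, -0.0047, 0.1257]
tool_rot: [-2.453, -1.958, 0.005]
contact_force: [0.9, -1.0, 0.5]
opening: 0.0284
grip_force: 40.0
```

Request:
{"api": "servo_tool", "payload": {"increments": [[[2,3.5,1.4,0,0],[2,7,2.8,0.5,0],[2,7,2.8,0.5,0],[2,7,2.8,0.5,0],[2,7,2.8,0.5,0]]]}}

```text
t: 4.25
tool_pos: [0.6177, 0.0549, 0.1217]
tool_rot: [-2.454, -1.959, 0.004]
contact_force: [-0.0, -0.4, -1.5]
opening: 0.0287
grip_force: 40.1
```

```bash
python3 -c "
from h import *
rel(.6227,.0542,.1,77.5)
d=cam('scene'); np.save('s3.npy',d,allow_pickle=True); print(proj(d,[ctrl.get_obs()['tool_pos'],[.6227,.0542,.034],[.6458,.1619,.034]]))
o=d['img'][200:320,320:440]; cv2.imwrite('pics/s3.png',cv2.resize(o,None,fx=5,fy=5,interpolation=2)[:,:,::-1])"
```

```text
t 4.2 shift cm [0.05 0.51 2.17] turn -0.3 yaw 77.2 open 0.0287
[[355.42058476 253.47464726]
 [353.10053766 286.48439396]
 [402.09161255 301.98915054]]
```

View pics/s3.png

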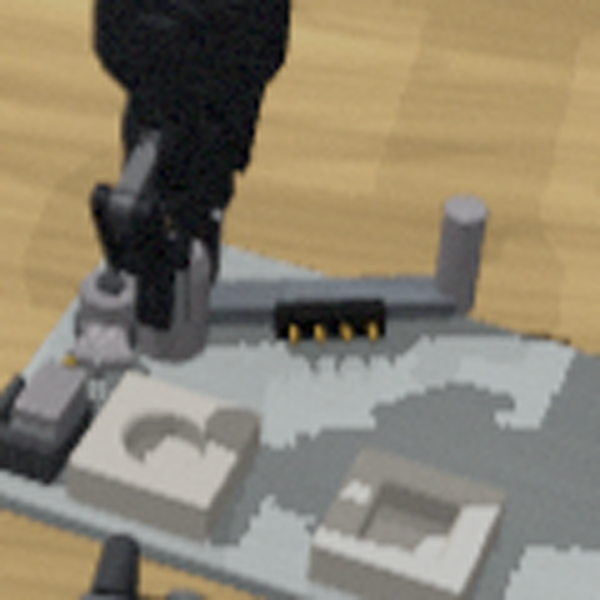

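The round standard hangs with its base at crop (175,345). The round pocket is centred near crop (166,438), i.e. pixel (353,287.6), which agrees with the top-view projection (353.1,286.5). The gripper stood about 3 mm further in x at the grasp than the top camera measured, so the corrected target is (0.6255, 0.0557).

```bash
python3 -c "
from h import *
rel(.6255,.0557,.08,77.5)"
```

```text
t 4.3 shift cm [0.28 0.72 4.22] turn -0.4 yaw 77.1 open 0.0283
```

Request:
{"api": "servo_tool", "payload": {"increments": [[[2,0.3,0.7,0,0],[2,0.3,0.7,2,0],[2,0.3,0.7,4,0],[2,0.3,0.7,4,0],[2,0.3,0.7,4,0]]]}}

```text
t: 4.8
tool_pos: [0.6264, 0.0563, 0.0833]
tool_rot: [-2.456, -1.959, 0.001]
contact_force: [-0.5, 0.2, -1.2]
opening: 0.0287
grip_force: 40.1
```

```bash
python3 -c "
from h import *
rel(.6255,.0557,.08,77.5)
d=cam('scene'); print(proj(d,[[.6255,.0557,.034],[.6255,.0557,.042]]))
o=d['img'][235:315,320:420]; cv2.imwrite('pics/s4.png',cv2.resize(o,None,fx=7,fy=7,interpolation=2)[:,:,::-1])"
```

```text
t 4.8 shift cm [-0.08 -0.07  0.33] turn -0.3 yaw 77.2 open 0.0287
[[353.5571518  287.46813408]
 [353.71011564 284.72948414]]
```

View pics/s4.png

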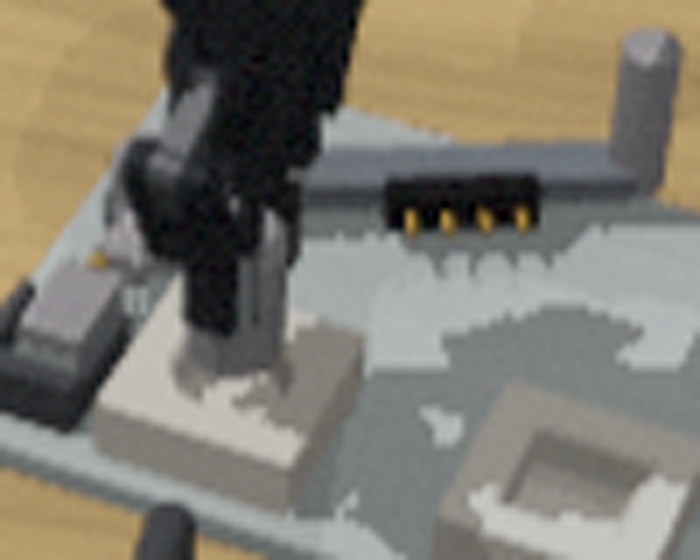

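The base sits just above the mouth: cylinder centre u≈235, pocket centre u≈232, with the front edges consistent. I'll shift 1 mm along tool x and descend.

Request:
{"api": "servo_tool", "payload": {"increments": [[[2,-0.1,0,0,0],[2,-0.1,0,0.5,0],[2,-0.1,0,1,0],[2,-0.1,0,1.3,0],[2,-0.1,0,1.5,0]]]}}

```text
t: 5.35
tool_pos: [0.6258, 0.0559, 0.0676]
tool_rot: [-2.454, -1.96, 0.001]
contact_force: [0.0, 0.0, -1.0]
opening: 0.0288
grip_force: 40.1
```

Request:
{"api": "servo_tool", "payload": {"increments": [[[2,0,0,0.3,0],[2,0,0,0.6,0],[2,0,0,0.8,0],[2,0,0,0.9,0],[2,0,0,0.9,0]]]}}

```text
t: 5.85
tool_pos: [0.6261, 0.0558, 0.0591]
tool_rot: [-2.455, -1.96, 0.0]
contact_force: [0.1, -0.7, -1.5]
opening: 0.0286
grip_force: 40.1
```

Request:
{"api": "servo_tool", "payload": {"increments": [[[4.5,0,0,0,0],[4.5,0,0,0,0],[4.5,0,0,0,0],[4.5,0,0,-1,0],[4.5,0,0,-3,0]]]}}

```text
t: 6.35
tool_pos: [0.6249, 0.0559, 0.0883]
tool_rot: [-2.453, -1.959, 0.004]
contact_force: [-0.9, 0.4, 0.1]
opening: 0.0449
grip_force: 0.0
```

Request:
{"api": "servo_tool", "payload": {"increments": [[[5.5,0,0,-3,0],[5.5,0,0,-6,0],[5.5,-3,0,-8,0],[5.5,-7,0,-8,0],[5.5,-11,0,-8,0]]]}}

```text
t: 6.85
tool_pos: [0.6026, -0.0523, 0.172]
tool_rot: [2.451, 1.96, 0.004]
contact_force: [-0.4, 0.4, 0.4]
opening: 0.0548
grip_force: 0.0
```

```bash
python3 -c "
from h import *
rel(.582,-.181,.12,121); rel(.582,-.181,.12,31)
d=cam('scene'); m=d['img'][235:315,320:420]; cv2.imwrite('pics/s5.png',cv2.resize(m,None,fx=7,fy=7,interpolation=2)[:,:,::-1])"
```

```text
t 6.8 shift cm [-13.     0.8    5.21] turn -43.7 yaw 77.3 open 0.0548
t 6.8 shift cm [-13.     0.8    5.21] turn 46.3 yaw 77.3 open 0.0548
```

View pics/s5.png

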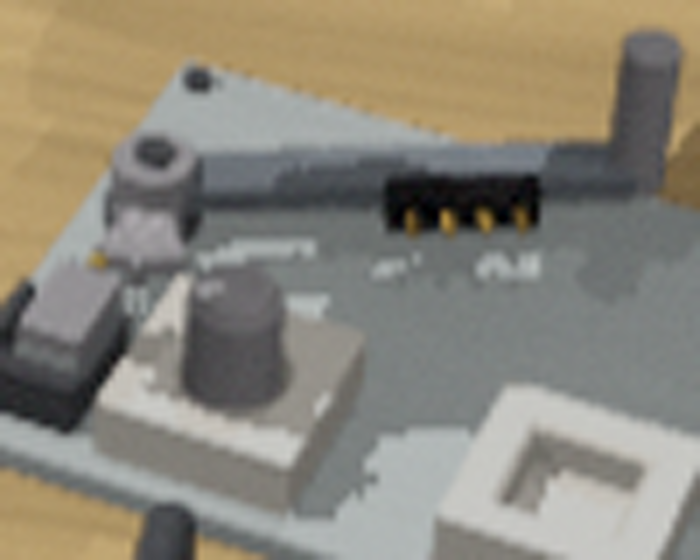

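The round standard is standing down in its nest. Next is the square one, closing at 60° to the line towards yellow (tool yaw 31°).

Request:
{"api": "servo_tool", "payload": {"increments": [[[5.5,-3,0.2,0,8],[5.5,-6,0.3,0,16],[5.5,-9,0.5,1,24.5],[5.5,-11,0.7,2,33],[5.5,-13,0.8,4,41.5]]]}}

```text
t: 7.4
tool_pos: [0.5822, -0.1816, 0.1317]
tool_rot: [2.99, 0.952, 0.006]
contact_force: [0.0, 0.4, -0.1]
opening: 0.0554
grip_force: 0.0
```

Request:
{"api": "servo_tool", "payload": {"increments": [[[5.5,0,0,0,4.8],[5.5,0,0,1,4.8],[5.5,0,0,1,4.8],[5.5,0,0,1,4.8],[5.5,0,0,1,4.8]]]}}

```text
t: 7.9
tool_pos: [0.5814, -0.1797, 0.12]
tool_rot: [3.027, 0.839, 0.001]
contact_force: [-0.3, -0.7, 0.7]
opening: 0.0549
grip_force: 0.0
```

```bash
python3 -c "
from h import *
rel(.582,-.1815,.039,31)"
```

```text
t 7.9 shift cm [-0.05  0.18  8.1 ] turn -0.0 yaw 31.0 open 0.0549
```

Request:
{"api": "servo_tool", "payload": {"increments": [[[5.5,0,0.2,2,0],[5.5,0,0.2,5,0],[5.5,0,0.2,8,0],[5.5,0,0.2,8,0],[5.5,0,0.2,8,0]]]}}

```text
t: 8.4
tool_pos: [0.582, -0.1814, 0.0396]
tool_rot: [-3.027, -0.838, 0.001]
contact_force: [-0.2, -0.7, 0.8]
opening: 0.0547
grip_force: 0.0
```

Request:
{"api": "servo_tool", "payload": {"increments": [[[2,0,0,0,0],[2,0,0,0,0],[2,0,0,0,0],[2,0,0,0,0],[2,0,0,0,0]]]}}

```text
t: 8.9
tool_pos: [0.5838, -0.1824, 0.042]
tool_rot: [3.025, 0.837, 0.006]
contact_force: [-0.3, -0.0, 7.0]
opening: 0.0288
grip_force: 41.0
```

Request:
{"api": "servo_tool", "payload": {"increments": [[[2,0,0,0,0],[2,0,0,-2,0],[2,0,0,-5,0],[2,0,0,-8,0],[2,0,0,-9,0]]]}}

```text
t: 9.4
tool_pos: [0.5838, -0.1826, 0.1334]
tool_rot: [3.024, 0.836, 0.008]
contact_force: [0.0, -0.0, -1.0]
opening: 0.0292
grip_force: 40.2
```

```bash
python3 -c "
from h import *
rel(.6492,.1635,.14,77.5)"
```

```text
t 9.4 shift cm [ 23.39 -26.33  -0.72] turn -46.6 yaw 30.9 open 0.0292
```

Request:
{"api": "servo_tool", "payload": {"increments": [[[2,2.5,-2.8,-2,-8],[2,5.5,-6,-4,-16],[2,8.5,-9.3,-4,-24],[2,11.5,-12.6,-4,-32],[2,14.5,-16,-4,-40]]]}}

```text
t: 9.9
tool_pos: [0.6238, 0.0317, 0.1684]
tool_rot: [-2.554, -1.829, 0.001]
contact_force: [0.0, 0.1, -1.1]
opening: 0.0292
grip_force: 40.2
```

```bash
python3 -c "
from h import *
rel(.650,.162,.12,77.5)"
```

```text
t 9.9 shift cm [13.18 -1.71  4.84] turn -6.3 yaw 71.2 open 0.0292
```

Request:
{"api": "servo_tool", "payload": {"increments": [[[2,4,-0.5,0,-6.3],[2,8,-1,0,-6.3],[2,12,-1.5,0,-6.3],[2,13.2,-1.7,2.5,-6.3],[2,13.2,-1.7,5,-6.3]]]}}

```text
t: 10.4
tool_pos: [0.6516, 0.1629, 0.1187]
tool_rot: [2.452, 1.964, 0.002]
contact_force: [-0.4, -0.7, -1.4]
opening: 0.0293
grip_force: 40.3
```

Request:
{"api": "servo_tool", "payload": {"increments": [[[2,0,0,1.5,0],[2,0,0,3,0],[2,0,0,3,0],[2,0,0,3,0],[2,0,0,3,0]]]}}

```text
t: 10.9
tool_pos: [0.6523, 0.1602, 0.0909]
tool_rot: [2.455, 1.959, 0.004]
contact_force: [0.1, -0.0, -1.3]
opening: 0.0292
grip_force: 40.2
```

```bash
python3 -c "
from h import *
rel(.650,.162,.085,77.5)
d=cam('scene'); o=d['img'][235:320,350:450]; cv2.imwrite('pics/s6.png',cv2.resize(o,None,fx=7,fy=7,interpolation=2)[:,:,::-1])
print((proj(d,[[.650,.162,.034],[.650,.162,.044]])-[350,235])*7)"
```

```text
t 10.9 shift cm [ 0.13 -0.27  0.59] turn -0.3 yaw 77.2 open 0.0292
[[363.49635129 478.80303587]
 [366.81828204 454.63139266]]
```

View pics/s6.png

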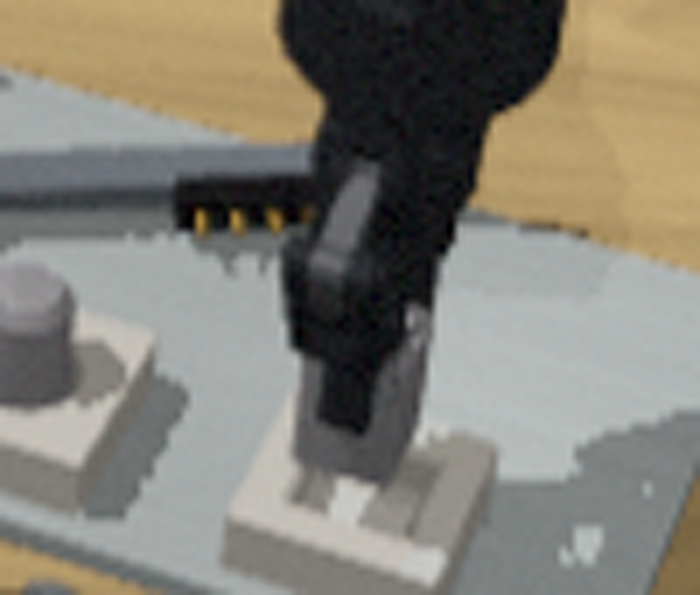

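Object front edge, dropped to mouth level, sits about 2.5 mm short along tool x (front centre (338,507) against (347,510) wanted); the other axis agrees. Correcting this and descending in steps.

Request:
{"api": "servo_tool", "payload": {"increments": [[[2,0.25,-0.1,0,0],[2,0.25,-0.1,0.5,0],[2,0.25,-0.1,1,0],[2,0.25,-0.1,1.6,0],[2,0.25,-0.1,1.6,0]]]}}

```text
t: 11.45
tool_pos: [0.6497, 0.1629, 0.0715]
tool_rot: [-2.454, -1.959, 0.004]
contact_force: [-0.3, -0.4, -2.1]
opening: 0.0294
grip_force: 40.2
```

Request:
{"api": "servo_tool", "payload": {"increments": [[[2,0,0,0.2,0],[2,0,0,0.4,0],[2,0,0,0.6,0],[2,0,0,0.6,0],[2,0,0,0.6,0]]]}}

```text
t: 11.95
tool_pos: [0.6509, 0.1631, 0.0673]
tool_rot: [-2.455, -1.96, -0.0]
contact_force: [0.6, -0.3, -1.5]
opening: 0.0293
grip_force: 40.2
```

Request:
{"api": "servo_tool", "payload": {"increments": [[[2,0,0,0.2,0],[2,0,0,0.4,0],[2,0,0,0.6,0],[2,0,0,0.6,0],[2,0,0,0.6,0]]]}}

```text
t: 12.45
tool_pos: [0.6507, 0.163, 0.0611]
tool_rot: [-2.455, -1.96, 0.0]
contact_force: [-0.4, 0.5, -1.3]
opening: 0.0294
grip_force: 40.2
```

Request:
{"api": "servo_tool", "payload": {"increments": [[[4.5,0,0,0,0],[4.5,0,0,0,0],[4.5,0,0,0,0],[4.5,0,0,0,0],[4.5,0,0,-2,0]]]}}

```text
t: 12.95
tool_pos: [0.6485, 0.1627, 0.0781]
tool_rot: [-2.452, -1.958, 0.009]
contact_force: [-0.7, -0.7, -0.1]
opening: 0.0453
grip_force: 0.0
```

Request:
{"api": "servo_tool", "payload": {"increments": [[[4.5,0,0,-4,0],[4.5,0,-3,-6,0],[4.5,0,-8,-6,0],[4.5,0,-12,-6,0],[4.5,0,-15,-6,0]]]}}

```text
t: 13.45
tool_pos: [0.5025, 0.1966, 0.1414]
tool_rot: [-2.454, -1.961, -0.0]
contact_force: [-0.1, 0.3, 0.5]
opening: 0.0446
grip_force: 0.0
```

```bash
python3 -c "
from h import *
d=cam('scene'); np.save('s7.npy',d,allow_pickle=True)
o=d['img'][235:320,320:440]; cv2.imwrite('pics/s7.png',cv2.resize(o,None,fx=6,fy=6,interpolation=2)[:,:,::-1])
ex=np.array([np.cos(np.radians(-12.5)),np.sin(np.radians(-12.5))]); ey=np.array([-ex[1],ex[0]])
piv=np.array([.6260,.0559])+ex*(-.0157-.0583)+ey*(-.114+.055)
P=lambda th: piv+.16*(ey*np.cos(.5-th)-ex*np.sin(.5-th))
print(piv,[P(t).round(4) for t in(0,.25,.5,.52)])
print(proj(d,[[*P(0),.08]]),(proj(d,[[*P(0),.08]])-[320,235])*6)
rel(*P(0),.063,77.5)"
```

```text
[0.54098416 0.01431507] [array([0.4965, 0.168 ]), array([0.5359, 0.1742]), array([0.5756, 0.1705]), array([0.5787, 0.1698])]
[[413.76001324 241.75322958]] [[562.56007946  40.51937749]]
t 13.5 shift cm [-2.92  0.45  7.73] turn -0.2 yaw 77.3 open 0.0451
```

View pics/s7.png

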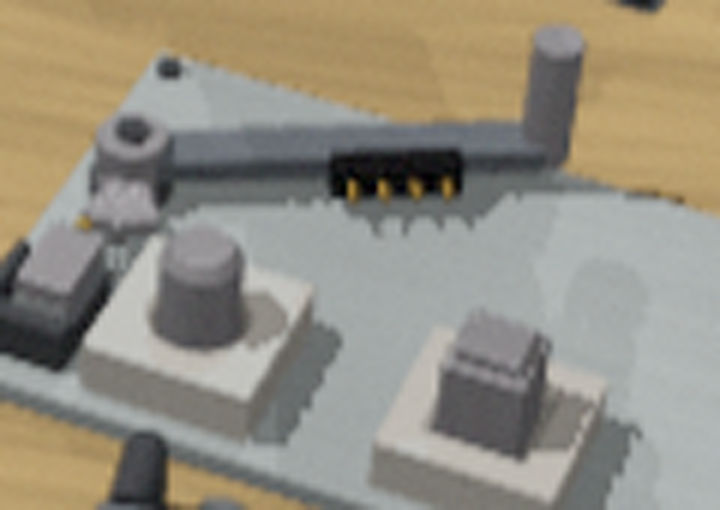

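Both standards are seated in their nests, and the post top at crop (558,38) matches the predicted (562,40). Next: straddle the post, grip it, and swing it along the arc.

Request:
{"api": "servo_tool", "payload": {"increments": [[[4.5,-2.9,0.4,0,0],[4.5,-2.9,0.4,0,0],[4.5,-2.9,0.4,3,0],[4.5,-2.9,0.4,6,0],[4.5,-2.9,0.4,7.7,0]]]}}

```text
t: 14.0
tool_pos: [0.5012, 0.167, 0.0621]
tool_rot: [-2.454, -1.959, 0.003]
contact_force: [-0.7, -0.3, -0.1]
opening: 0.045
grip_force: 0.0
```

Request:
{"api": "servo_tool", "payload": {"increments": [[[4.5,0,0,0,0],[1,0,0,0,0],[1,0,0,0,0],[1,0,0,0,0],[1,0,0,0,0]]], "newtons": 40}}

```text
t: 14.5
tool_pos: [0.5008, 0.1691, 0.0652]
tool_rot: [-2.451, -1.956, 0.0]
contact_force: [-6.9, 6.9, 0.3]
opening: 0.019
grip_force: 39.1
```

```bash
python3 -c "
from h import *
rel(.4965,.168,.063,77.5);print(ctrl.get_obs()['contact_force'])"
```

```text
t 14.5 shift cm [-0.2  -0.39  0.22] turn -0.3 yaw 77.2 open 0.019
[-6.86418377  6.87897617  0.29969748]
```

Request:
{"api": "servo_tool", "payload": {"increments": [[[1,0.4,0.7,0,0],[1,0.7,1.4,0,0],[1,0.95,2.1,0,0],[1,1.15,2.8,0,0],[1,1.3,3.5,0,0]]]}}

```text
t: 15.0
tool_pos: [0.5366, 0.1758, 0.0651]
tool_rot: [-2.449, -1.951, 0.001]
contact_force: [-12.1, 16.4, 5.6]
opening: 0.0187
grip_force: 40.1
```

```bash
python3 -c "
from h import *
rel(.5782,.1699,.063,77.5);print(ctrl.get_obs()['contact_force'])"
```

```text
t 15.0 shift cm [0.35 4.19 0.18] turn -0.4 yaw 77.1 open 0.0187
[-12.14891964  16.44573464   5.62233921]
```

Request:
{"api": "servo_tool", "payload": {"increments": [[[1,0.4,0.7,0,0],[1,0.55,1.4,0,0],[1,0.65,2.1,0,0],[1,0.7,2.8,0,0],[1,0.7,3.3,0,0]]]}}

```text
t: 15.5
tool_pos: [0.5709, 0.175, 0.0652]
tool_rot: [-2.45, -1.952, -0.0]
contact_force: [-9.9, 11.1, 1.7]
opening: 0.0188
grip_force: 39.6
```

Request:
{"api": "servo_tool", "payload": {"increments": [[[1,0,0.3,0,0],[1,0,0.5,0,0],[1,0,0.5,0,0],[1,0,0.5,0,0],[1,0,0.5,0,0]]]}}

```text
t: 16.0
tool_pos: [0.5757, 0.1744, 0.0652]
tool_rot: [-2.449, -1.954, -0.002]
contact_force: [-9.5, 13.3, 1.2]
opening: 0.0189
grip_force: 39.4
```

```bash
python3 -c "
from h import *
rel(.5782,.1699,.063,77.5);print(ctrl.get_obs()['contact_force'])
d=cam('top'); save(d,'end.png')
s=cam('scene');cv2.imwrite('pics/s8.png',cv2.resize(s['img'][200:320,305:465],None,fx=5,fy=5,interpolation=2)[:,:,::-1])"
```

```text
t 16.0 shift cm [-0.38  0.34  0.22] turn -0.3 yaw 77.2 open 0.0189
[-9.46497301 13.25178109  1.16070871]
```

Request:
{"api": "servo_tool", "payload": {"increments": [[[1,0.1,0.15,0,0],[1,0.2,0.3,0,0],[1,0.2,0.4,0,0],[1,0.2,0.4,0,0],[1,0.2,0.4,0,0]]]}}

```text
t: 16.6
tool_pos: [0.5797, 0.1737, 0.0651]
tool_rot: [-2.451, -1.954, 0.004]
contact_force: [-10.9, 4.9, 3.1]
opening: 0.0191
grip_force: 39.7
```

```bash
python3 -c "
from h import *
rel(.5782,.1699,.063,77.5);print(ctrl.get_obs()['contact_force'])
d=cam('top'); s=cam('scene')
a=cv2.resize(s['img'][220:320,305:465],None,fx=5,fy=3,interpolation=2); a=cv2.resize(s['img'][220:320,305:465],None,fx=3,fy=3,interpolation=2)
b=cv2.resize(d['img'][172:282,210:345],None,fx=2.7,fy=2.7,interpolation=2)
o=np.zeros((600,500,3),np.uint8); o[:300,:480]=a; o[300:597,:b.shape[1]]=b[:297]; cv2.imwrite('pics/fin.png',o[:,:,::-1])"
```

```text
t 16.6 shift cm [-0.4  -0.06  0.21] turn -0.4 yaw 77.1 open 0.0191
[-10.87468282   4.87040483   3.14168527]
```

View pics/fin.png

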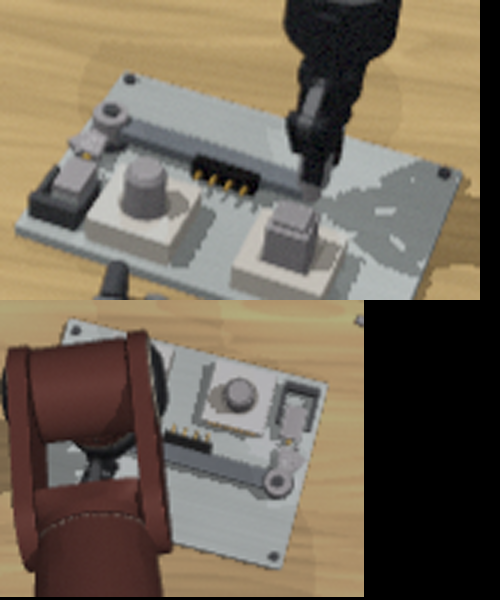

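Both standards are standing in their nests and the fingers hold the post. In the top view the bar runs from (277,482) to (165,458), almost parallel to the plate edge. I'll fit the bar's edge for its angle.

```bash
python3 -c "
from h import *
def fit(d,n,us,f,w,z,sgn):
    g=cv2.GaussianBlur(cv2.cvtColor(d['img'],cv2.COLOR_RGB2GRAY),(0,0),.7).astype(float); P=[]
    for u in us:
        v0=f(u); vs=np.arange(int(v0-w),int(v0+w)+1); gr=sgn*(g[vs+1,u]-g[vs-1,u]); gr[gr<0]=0
        k=gr.argmax(); sl=slice(max(k-1,0),k+2); v=(vs[sl]*gr[sl]).sum()/gr[sl].sum(); P.append(onz(d,u,v,z)[:2])
    P=np.array(P); a=[]
    vx,vy,x0,y0=cv2.fitLine(P.astype(np.float32),cv2.DIST_HUBER,0,.001,.001).ravel()
    if vy<0: vx,vy=-vx,-vy
    r=(P-[x0,y0])@[-vy,vx]; print(n,'dir',np.degrees(np.arctan2(vy,vx)).round(2),'rms mm',(r.std()*1e3).round(2))
T=cam('top');S=cam('scene')
c=lambda p,ox,oy,s:(ox+p[0]/s,oy+p[1]/s)
def L(a,b): return lambda u:a[1]+(b[1]-a[1])*(u-a[0])/(b[0]-a[0])
# top view: bar lower edge (bar dark -> plate bright, downwards), plate upper edge (wood->plate)
fit(T,'bar top-view',range(274,304),L((271.5,344/2.7+172-61+61-110+0.0+0),(304,0)) if 0 else L((271.5,172+168/2.7),(305,172+190/2.7)),3,.03,1)
fit(T,'plate lower edge',range(275,310),L((272.6,172+242/2.7),(313,172+268/2.7)),3,.012,-1)
# scene view: bar far edge (plate bright -> bar dark downwards)
fit(S,'bar scene',range(351,396),L((305+130/3,220+120/3),(305+300/3,220+174/3)),3,.034,-1)
"
```

```text
bar top-view dir 75.86 rms mm 0.86
plate lower edge dir 77.03 rms mm 0.26
bar scene dir 75.93 rms mm 4.26
```

The arm angle comes out at about 0.52 rad from both the bar fit and the TCP position. The push force of about 11 N matches the spring and is not a hard-stop reaction. Handing in.

```bash
python3 -c "
from h import *
print(ctrl.finish_job())"
```

```text
the job is handed in; nothing more can be done
None
```

Both standards are down in their nests and released, and I handed the job in with the gripper holding the contact arm at about 0.52 rad by its post, just short of the 0.55 stop; the hand-in call gave no verdict.

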